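# Hold the hidden pivot bolt of a sagged phone copy stand

## Robot

A 6-joint arm with a two-finger parallel gripper is mounted at the origin on a cart in front of the work surface, level with it; the furniture and walls round the work are solid. World frame = base frame: x ahead of the robot, y to its left, z up, the work surface at z = 0. Lengths are in m, angles in rad, forces in N, time in s.
With the tool pointing down it reaches from about 0.3 to 0.875 m from the base axis. Payload 4.2 kg.
Tool frame: the origin (TCP) lies midway between the tips of the shut fingers; the grasp point (between the pads) lies 19 mm behind it; z points along the fingers, y is the line along which they close (so a half turn about z gives the same grasp; the last joint's range is limited). The gripper opens to 85 mm and grips with 20 to 120 N. Pads are 22 mm wide; open, the fingers measure 114 mm over their backs; the gripper's body (76 mm by 85 mm) begins 54 mm behind the grasp point. The pads swing forward as they close: fully open they stand 13 mm farther back than shut.
Start: joints at [1.103, 0.32, 1.565, -0, 1.257, -0.02], TCP at [0.249, 0.518, 0.231] pointing down, gripper open.
Joint ranges: [-3.11, 3.11], [-0.84, 2.01], [0.21, 2.61], [-1.34, 4.49], [0.05, 2.63], [-2.56, 2.56]. Speed limits (rad/s): [2.57, 2.57, 3.14, 3.14, 3.14, 3.14].

## Interface

Orientations are given as a unit quaternion [w, x, y, z].
In Python, from workcell import env, imaging, order gives the robot as it stands.
- The arm moves only by the shell command python3 -m pendant 'ROWS' [OPENING] [FORCE]. ROWS is text: rows parted by semicolons, each of 6 numbers parted by spaces: the shift along the tool's x, y, z scaled (see below), then the turn, a rotation vector about the tool's x, y, z scaled (see below). A call has exactly 10 rows; each row is the pose to reach, as a shift and turn from the pose commanded when the call began, along the tool's axes at that moment; what a row does not reach only later rows make up. The controller multiplies each number of a shift by 75 cm and each number of a turn by 120 degrees. A row lasts 1/12 s, in which the tool goes at most 41.7 mm and 7.16 degrees, less where a joint would pass 70% of its speed; a pose out of reach is approached as far as the arm can. A call with a number of a shift or a turn outside -1 to 1 is refused whole. A call with a gripper value outside its range is refused whole. OPENING is the opening, from -1 (shut) to 1 (fully open), set as the call begins (- or left out, the last holds). The fingers move at their own pace and stop on an object; FORCE is the grip in N (left out, the last holds). Time passes only in rows, so rows that repeat a pose let the fingers close, or fill a call up. It gives the time, the measured TCP pose, the force, the opening and the grip force at its end, in the units of the state.
- env.get_obs(): the state, without advancing time (a new reading comes with each control period).
- imaging.capture(name): name is "scene" or "side" or "wrist"; returns the picture (400x640x3 uint8, red, green, blue); there is no depth.
- imaging.camera_model(name): a dict with "fovy" (degrees; the focal length in pixels is half the picture's height over the tangent of half this angle, whatever the lens; pixels are square), "cx", "cy" (the principal point, pixels), "cam_to_world" (4x4, takes a point from camera to world coordinates). Camera axes: x right, y up, looking along -z (the intrinsics and any distortion apply to the point x, -y, -z); pixel columns grow to the right and rows downward; lengths in m; the calibration is good to about 2 mm. A picture is of the moment at which its call begins: read the wrist's pose just before it. camera_model takes no time and is no camera call; for the wrist camera it gives the pose at the moment of the call.
- order.close_job(): hands the job in; it is judged then, once.
The state is a dict: "time_s": time; "q": joint angles; "joint_vel": joint speeds; "joint_efforts": joint torques, N m; "tool_pos": TCP position; "eef_rot": TCP orientation; "ft_force": force on the tool from outside, world axes, zero at the start; "wrist_torque": the same for the moment, N m; "width": finger opening in m; "grip_force": force on a finger pad.
Only numpy, scipy, OpenCV 4.12 (cv2) and the standard library are available. Lean on these libraries where they do the work, as an engineer would, in place of code of your own. Each camera call takes 0.05 s, during which the arm holds its last target. There are 200 camera calls.

## Task

The boom of the phone copy stand has sagged because its nut is slack: lift the black cover cap off the top of the yoke and lay it right way up inside the wooden tray, then reach down into the gap behind the yoke's near cheek, grip the square brass bolt head and turn it until the boom is level. Finish while still holding the bolt head there, so that it cannot turn back while I tighten the star nut in front. Do not touch the boom or the phone, and leave the notebook, the glasses pouch and the pen where they are.

Things in the scene. Friction and masses are not known exactly. Their poses are not given: they have to be found in the camera images.
- stand: phone copy stand, immovable: grey U-shaped yoke on a post on a dark 150 mm square foot. Origin on the desk under the yoke's middle; the boom points to -y. Two cheeks, 5 mm thick, 56 mm long in y, tops at z = 224 mm; gap between them x = -24 to 24 mm, open above and at both y ends, floor at 150 mm. Bolt axis along x at y = 0, z = 200 mm. Hub and star nut in front at x = -31 to -66, radius 20 mm
- pivot (a joint): turn in rad of bolt, head, boom, weight and phone, one rigid group, about the stand's +x (right-hand): 0 = boom level, positive = phone end drooping; range -0.35 to 0.62. Starts at rest by friction at 0.36 to 0.55. Turning it up takes 0.15 N m low down, 0.2 near level; let go near level, it sags again by itself to about 0.48
- bolt_head: square brass bolt head in the gap behind the near cheek, 22 x 22 mm across the flats, 20 mm long (x = -14 to 6 mm of its frame). Origin on the bolt axis in the middle of the gap; x along the bolt to the rear cheek; y and z square to the flats, turning with the joint (at 0 they are the stand's y and z). A 20 mm round collar lies between head and near cheek
- bolt_grip (a point): point on the bolt axis within the bolt head where to centre the fingers, 3 mm nearer the near cheek than the middle of the gap
- boom_tip (a point): point on the bar's line, carried on over the phone's middle, 205 mm out from the bolt axis; level with the bolt axis when the boom is level
- cap: black plastic cover cap, 62 (x) x 66 (y) x 34 mm, about 40 g, lying loose on the yoke, axes as the stand's at the start; lifts straight up. Origin at the centre of its underside, 216 mm above the desk at the start. Plate 8 to 14 mm above the origin, on it a finger rib up to 34 mm, 44 mm long in x, 16 mm thick in y; skirt tabs reach 8 mm down at both y ends
- cap_grip (a point): middle of the cap's finger rib, 25 mm above the cap's origin
- tray: shallow wooden tray, 190 x 190 x 20 mm, floor 5 mm thick, sides 6 mm thick, empty; origin at the centre of its underside, sides along its x and y
- notebook: brown notebook 146 x 102 x 15 mm lying under the phone; origin at the centre of its underside
- glasses_pouch: dark blue flowered glasses pouch, 86 x 210 x 37 mm; origin at the centre of its underside
- pen: white pen lying on the desk, 145 mm long in y, 9 mm high; origin at the centre of its underside
- boom: aluminium bar 10 x 16 mm, 163 mm long, 38 mm nearer than the middle of the gap; phone (148 x 72 mm) in a black cradle 205 mm out to -y, dark round counterweight (diameter 44 mm) 57 to 95 mm out to +y and 26 mm below the bar's line. Origin and axes as the bolt head's. Not to be touched

How it is judged:
By the outcome, as a careful person would: the job done as asked, in the order asked, and still so for the second after the job is handed in, while the arm keeps its last pose, push and grip.
It also fails if it takes over 51 s, if anything falls off the work surface, if the arm or the gripper's body presses on something with over 40 N, if the wrist force passes 120 N, or if a joint passes its speed limit or range.

## Working session

There is one attempt and no reset: what is moved stays moved. The work goes in short steps, Python scripts to look and compute and a shell command to move; the robot and the scene stay as the last step left them, time stands still between calls to the robot, and variables do not carry over. Pictures are saved under pics/ and viewed, at most 10 in all, crops included, and the job is handed in when it is done.

```bash
ls; mkdir -p pics; python3 - <<'E'
from workcell import env, imaging
import cv2,json,numpy as np
o=env.get_obs();print({k:np.round(v,4).tolist() for k,v in o.items()})
for n in("scene","side","wrist"):
    m=imaging.camera_model(n);print(n,{k:np.round(v,4).tolist() if not isinstance(v,str) else v for k,v in m.items()})
    cv2.imwrite(f"pics/a_{n}.png",imaging.capture(n)[...,::-1])
E
```

```text
pics
{'time_s': 0.0, 'q': [1.103, 0.3203, 1.5657, 0.0, 1.2574, -0.02], 'joint_vel': [0.0002, -0.0001, 0.0011, 0.0006, -0.0008, -0.0], 'joint_efforts': [-0.0018, -41.5517, -23.4159, -0.0002, 0.0083, -0.0], 'tool_pos': [0.2487, 0.5179, 0.2305], 'eef_rot': [-0.0002, 0.222, 0.975, -0.0009], 'ft_force': [0.3505, -0.8801, 0.2421], 'wrist_torque': [-0.0432, 0.0001, -0.0333], 'grip_force': 0.0, 'width': 0.0854}
scene {'fovy': 51.1914, 'cx': 314.8537, 'cy': 193.1524, 'cam_to_world': [[0.6466, 0.4184, -0.6378, -0.2112], [-0.7626, 0.3709, -0.5299, -0.6532], [0.0148, 0.8291, 0.5589, 0.7603], [0.0, 0.0, 0.0, 1.0]]}
side {'fovy': 51.9692, 'cx': 321.5637, 'cy': 199.8091, 'cam_to_world': [[0.4049, 0.7056, -0.5815, -0.2307], [-0.9143, 0.3061, -0.2652, -0.4304], [-0.0091, 0.639, 0.7691, 1.1432], [0.0, 0.0, 0.0, 1.0]]}
wrist {'fovy': 59.2033, 'cx': 315.7561, 'cy': 202.0437, 'cam_to_world': [[0.4331, -0.8583, -0.2752, 0.1785], [0.9013, 0.4118, 0.1342, 0.5525], [-0.0019, -0.3062, 0.952, 0.3745], [0.0, 0.0, 0.0, 1.0]]}
```

View pics/a_scene.png

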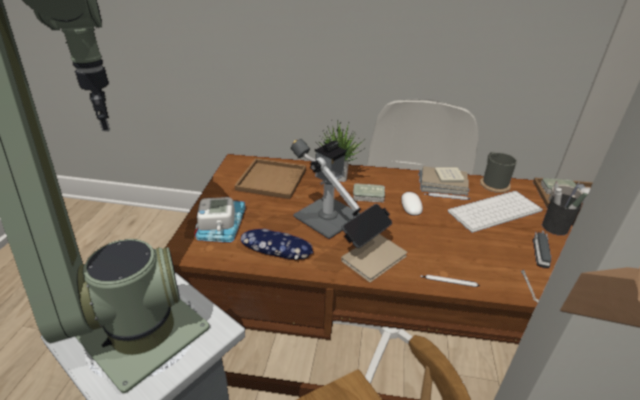

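View pics/a_side.png

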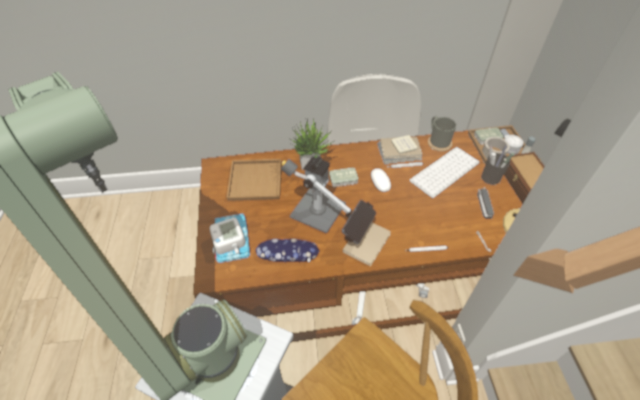

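The scene shows the stand at about (328,200), its cap at (330,152), the tray at (270,178), the pouch at (277,244) and the plant right behind the cap. In the side view the cap is at (318,165) and the tray at (255,180). I'll enlarge both.

```bash
cat > h.py <<'E'
from workcell import env, imaging
import cv2,numpy as np
from scipy.spatial.transform import Rotation as R
def ray(m,u,v):
    f=200/np.tan(np.radians(m["fovy"])/2);T=np.array(m["cam_to_world"])
    d=T[:3,:3]@np.array([(u-m["cx"])/f,-(v-m["cy"])/f,-1]);return T[:3,3],d/np.linalg.norm(d)
def plane(m,u,v,z):
    c,d=ray(m,u,v);return c+d*(z-c[2])/d[2]
def tri(obs):
    A=np.zeros((3,3));b=np.zeros(3);L=[ray(*o) for o in obs]
    for c,d in L:
        P=np.eye(3)-np.outer(d,d);A+=P;b+=P@c
    x=np.linalg.solve(A,b);return x,[round(1e3*float(np.linalg.norm(np.cross(x-c,d))),1) for c,d in L]
def proj(m,p):
    T=np.array(m["cam_to_world"]);f=200/np.tan(np.radians(m["fovy"])/2)
    q=T[:3,:3].T@(np.array(p)-T[:3,3]);return m["cx"]-f*q[0]/q[2],m["cy"]+f*q[1]/q[2]
def tcp(o=None):
    o=o or env.get_obs();return np.array(o["tool_pos"]),R.from_quat(np.array(o["eef_rot"])[[1,2,3,0]])
def go(p,Rt):  # numbers for the final row (shift, turn)
    p0,R0=tcp();return np.round(R0.inv().apply(np.array(p)-p0)/.75,4),np.round((R0.inv()*Rt).as_rotvec()/np.radians(120),4)
E
python3 - <<'E'
import cv2,numpy as np
a=cv2.imread("pics/a_scene.png")[130:280,230:400];b=cv2.imread("pics/a_side.png")[130:280,220:390]
z=lambda i:cv2.resize(i,None,fx=4,fy=4,interpolation=cv2.INTER_CUBIC)[:600]
cv2.imwrite("pics/b1.png",z(a));cv2.imwrite("pics/b2.png",z(b))
E
```

```text
(no output)
```

View pics/b1.png

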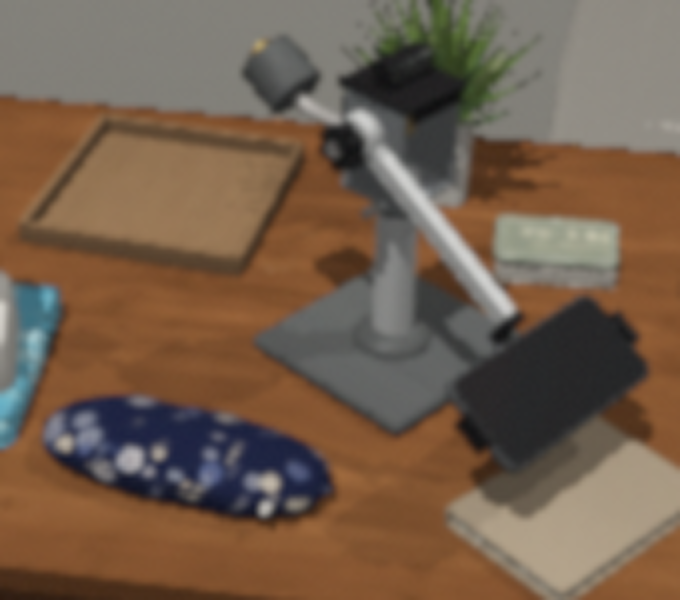

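View pics/b2.png

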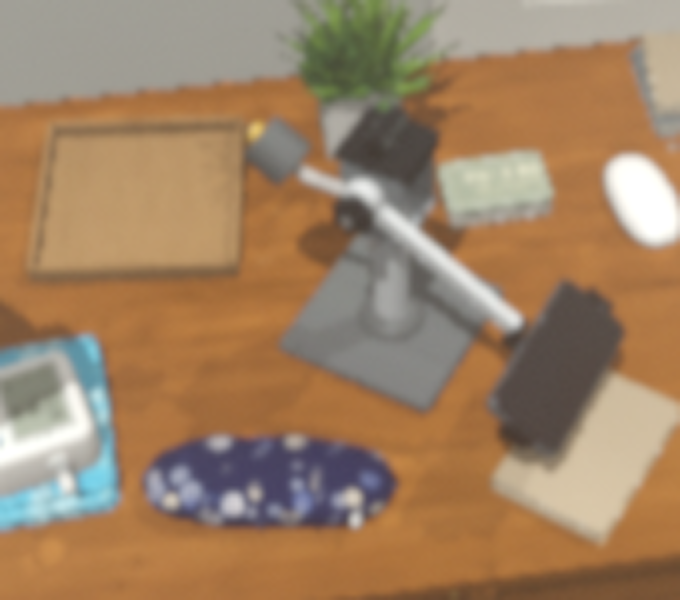

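The crops (4x) show the cap plate corners in scene at (340,82), (410,115), (465,85) and in side at (338,150), (403,180), (438,140). The foot's left and near corners are at (255,340), (397,432) and (283,345), (425,408). The tray rim corners are clear in both.

```bash
python3 - <<'E'
from h import *
s=imaging.camera_model("scene");d=imaging.camera_model("side")
P={"capL":((340,82),(338,150)),"capB":((410,115),(403,180)),"capR":((465,85),(438,140)),"footL":((255,340),(283,345)),"footB":((397,432),(425,408)),
"t1":((105,122),(52,125)),"t2":((302,148),(245,122)),"t3":((240,268),(238,272)),"t4":((22,230),(32,275)),"knob":((365,125),(365,190)),"boomend":((505,328),(508,332)),"rib":((408,66),(393,130)),"phone":((550,382),(560,368))}
for k,(a,b) in P.items():
    x,e=tri([(s,230+a[0]/4,130+a[1]/4),(d,220+b[0]/4,130+b[1]/4)]);print(k,np.round(x,4),e)
E
```

```text
capL [ 0.5619 -0.0106  0.2232] [1.6, 1.6]
capB [ 0.559  -0.07    0.2196] [1.4, 1.4]
capR [ 0.6019 -0.0817  0.2286] [2.2, 2.2]
footL [0.5135 0.0281 0.0118] [0.8, 0.8]
footB [ 5.101e-01 -1.088e-01  5.000e-04] [0.5, 0.5]
t1 [0.6712 0.3604 0.0052] [0.1, 0.1]
t2 [0.7394 0.1814 0.0178] [0.1, 0.1]
t3 [0.5739 0.1022 0.0109] [1.1, 1.1]
t4 [0.4953 0.2704 0.0125] [0.6, 0.6]
knob [ 0.5483 -0.0416  0.2061] [0.7, 0.7]
boomend [ 0.5387 -0.1705  0.105 ] [2.2, 2.2]
rib [ 0.5867 -0.0478  0.2382] [0.4, 0.4]
phone [ 0.5292 -0.217   0.091 ] [0.4, 0.4]
```

```bash
cat >> h.py <<'E'
def down(yaw,tilt=0):  # tool x=-stand x, y=stand y, z down; tilt=pivot angle about stand +x
    return R.from_euler("z",yaw)*R.from_euler("x",tilt)*R.from_matrix(np.diag([-1,1,-1]))
E
python3 -c "
from h import *
print(go([.54,-.05,.38],down(-.07)))"
```

```text
(array([-0.6779, -0.5148, -0.1984]), array([-6.000e-04, -1.000e-04, -1.804e-01]))
```

```bash
python3 -m pendant '-.03 -.02 -.04 0 0 0; -.07 -.05 -.08 0 0 -.02; -.11 -.08 -.12 0 0 -.04; -.15 -.11 -.15 0 0 -.06; -.19 -.14 -.17 0 0 -.08; -.23 -.17 -.19 0 0 -.1; -.27 -.20 -.198 0 0 -.12; -.31 -.23 -.198 0 0 -.14; -.35 -.26 -.198 0 0 -.16; -.39 -.29 -.198 0 0 -.18' 1 && python3 -c "
from h import *
print(go([.54,-.05,.38],down(-.07)))"
```

```text
time_s: 0.98
tool_pos: [0.4189, 0.1934, 0.3801]
eef_rot: [0.0, 0.034, 0.999, 0.0]
ft_force: [0.7, 0.1, -0.7]
width: 0.0856
grip_force: 0.0
(array([-1.834e-01, -3.126e-01,  2.000e-04]), array([0.    , 0.0004, 0.0005]))
```

```bash
python3 -m pendant '-.02 -.03 0 0 0 0; -.045 -.075 0 0 0 0; -.07 -.12 0 0 0 0; -.095 -.165 0 0 0 0; -.12 -.21 0 0 0 0; -.145 -.25 0 0 0 0; -.17 -.285 0 0 0 0; -.183 -.3125 0 0 0 0; -.183 -.3125 0 0 0 0; -.183 -.3125 0 0 0 0' && python3 - <<'E'
from h import *
import pickle
m=imaging.camera_model("wrist");i=imaging.capture("wrist");pickle.dump((m,i),open("w1.pkl","wb"))
cv2.imwrite("pics/w1.png",i[...,::-1])
E
```

```text
time_s: 1.82
tool_pos: [0.5388, -0.0488, 0.379]
eef_rot: [-0.001, 0.037, 0.999, 0.0]
ft_force: [-0.7, 0.7, -0.3]
width: 0.0852
grip_force: 0.0
```

View pics/w1.png

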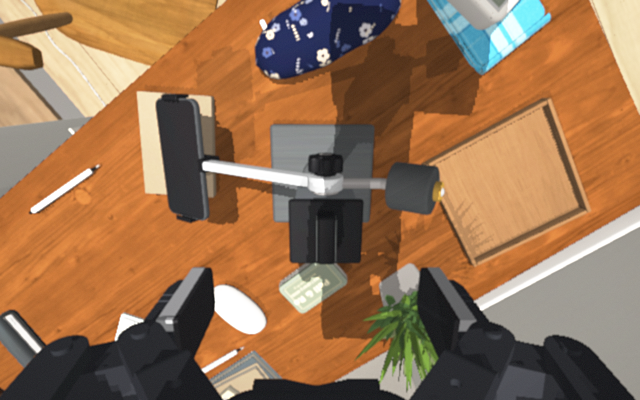

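The wrist view shows the cap plate at about (291–362, 199–263), its rib at (326,230), the square foot at (272–373, 125–222) and the tray at (507,185). The phone hangs left and the plant sits to the lower right. I'll take a second view shifted ahead, with height parallax.

```bash
python3 -m pendant '-.02 .01 0 0 0 0; -.045 .02 0 0 0 0; -.07 .03 0 0 0 0; -.08 .035 0 0 0 0; -.08 .04 0 0 0 0; -.08 .04 0 0 0 0; -.08 .04 0 0 0 0; -.08 .04 0 0 0 0; -.08 .04 0 0 0 0; -.08 .04 0 0 0 0' && python3 - <<'E'
from h import *
import pickle
m=imaging.camera_model("wrist");i=imaging.capture("wrist");pickle.dump((m,i),open("w2.pkl","wb"))
m1,i1=pickle.load(open("w1.pkl","rb"))
for mm in(m1,m): print(proj(mm,[.587,-.046,.23]))
z=lambda i,r:cv2.resize(i[r[0]:r[0]+130,r[1]:r[1]+130,::-1],None,fx=3,fy=3,interpolation=cv2.INTER_CUBIC)
u,v=map(int,proj(m,[.587,-.046,.23]))
r2=(max(v-75,0),u-65);print(r2)
cv2.imwrite("pics/c.png",np.hstack([z(i1,(160,260)),z(i,r2)]))
E
```

```text
time_s: 2.7
tool_pos: [0.6002, -0.0225, 0.3803]
eef_rot: [0.0, 0.036, 0.999, -0.0]
ft_force: [-0.4, 0.1, 0.4]
width: 0.0853
grip_force: 0.0
(np.float64(322.2317765439175), np.float64(235.9285052041324))
(np.float64(286.7219406702974), np.float64(170.81303850299125))
(95, 221)
```

View pics/c.png

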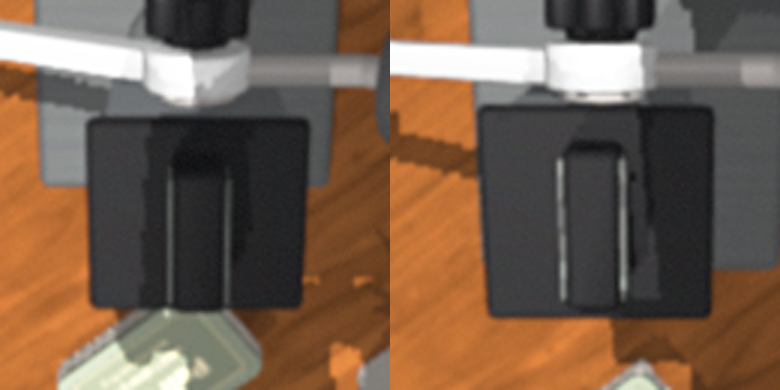

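Both views show the plate corners and the rib cleanly: view 1 crop corners (90,121), (308,121), (303,307), (92,307), view 2 crop corners (88,107), (322,108), (321,317), (99,317).

```bash
python3 - <<'E'
from h import *
import pickle
m1,i1=pickle.load(open("w1.pkl","rb"));m2,i2=pickle.load(open("w2.pkl","rb"))
P={"TL":((90,121),(88,107)),"TR":((308,121),(322,108)),"BR":((303,307),(321,317)),"BL":((92,307),(99,317)),
"rNL":((175,170),(178,152)),"rNR":((228,168),(230,152)),"rFL":((173,308),(178,305)),"rFR":((226,308),(228,305))}
X={}
for k,(a,b) in P.items():
    X[k],e=tri([(m1,260+a[0]/3,160+a[1]/3),(m2,221+b[0]/3,95+b[1]/3)]);print(k,np.round(X[k],4),e)
c=np.mean([X[k] for k in("TL","TR","BR","BL")],0);r=np.mean([X[k] for k in P if k[0]=="r"],0);print("plate",c,"rib",r)
a=X["TR"]+X["BR"]-X["TL"]-X["BL"];b=X["BL"]+X["BR"]-X["TL"]-X["TR"]
print("yaw",np.arctan2(-a[0],a[1]),np.arctan2(b[1],b[0]),np.linalg.norm(a)/2,np.linalg.norm(b)/2)
# same plane height estimate on text height 0.230, and the foot
for m,q in((m1,[(90,121,260,160),(308,121,260,160),(303,307,260,160),(92,307,260,160)]),(m2,[(88,107,221,95),(322,108,221,95),(321,317,221,95),(99,317,221,95)])):
    L=np.array([plane(m,x/3+ox,y/3+oy,.230) for x,y,ox,oy in q]);print(np.round(L[:,:2],4).tolist(),L.mean(0), np.arctan2(-(L[1]-L[0])[0],(L[1]-L[0])[1]), np.arctan2((L[3]-L[0])[1],(L[3]-L[0])[0]))
# tray inner floor/rim corners in view 1
for q in((438,166),(549,101),(589,211),(476,265)): print("tray",plane(m1,*q,.02).round(3))
print([plane(m1,*q,.005).round(3) for q in((272,125),(373,125),(272,221))])
# pivot bar line in view 1
for q in((205,165),(310,180),(385,184)): print("bar",ray(m1,*q))
E
```

```text
TL [ 0.5508 -0.0719  0.2322] [0.4, 0.4]
TR [ 0.5561 -0.0085  0.2298] [0.0, 0.0]
BR [ 0.6161 -0.0123  0.2301] [0.2, 0.2]
BL [ 0.6117 -0.0771  0.2293] [0.2, 0.2]
rNL [ 0.5633 -0.0479  0.2435] [0.1, 0.1]
rNR [ 0.564  -0.0335  0.2437] [0.5, 0.5]
rFL [ 0.6043 -0.0515  0.2475] [0.1, 0.1]
rFR [ 0.6038 -0.0369  0.2513] [0.8, 0.8]
plate [ 0.58366647 -0.04245664  0.23038608] rib [ 0.58388923 -0.04245044  0.24649275]
yaw -0.07483370486521516 -0.07429907743054105 0.06429777497201436 0.06057962424892631
[[0.5514, -0.0718], [0.556, -0.0085], [0.616, -0.012], [0.6112, -0.0769]] [ 0.58366209 -0.04230964  0.23      ] -0.07337832545017492 -0.085175680219745
[[0.5512, -0.0726], [0.5561, -0.0086], [0.6162, -0.0125], [0.6116, -0.0772]] [ 0.58376575 -0.04271929  0.23      ] -0.07557090021146436 -0.07521194654603676
tray [0.58  0.127 0.02 ]
tray [0.5   0.276 0.02 ]
tray [0.666 0.357 0.02 ]
tray [0.745 0.192 0.02 ]
[array([ 0.505, -0.109,  0.005]), array([0.516, 0.036, 0.005]), array([ 0.652, -0.125,  0.005])]
bar (array([ 0.46114985, -0.04283654,  0.52302735]), array([ 0.17156715, -0.31132803, -0.93468689]))
bar (array([ 0.46114985, -0.04283654,  0.52302735]), array([ 0.24253136, -0.03345444, -0.96956657]))
bar (array([ 0.46114985, -0.04283654,  0.52302735]), array([ 0.26400589,  0.17458593, -0.94858876]))
```

```bash
python3 -c "
from h import *
print(go([.5837,-.0425,.30],down(-.075)),go([.5837,-.0425,.232],down(-.075)))"
```

```text
(array([ 0.0202, -0.0282,  0.1069]), array([0.    , 0.0002, 0.0018])) (array([ 0.0203, -0.0282,  0.1976]), array([0.    , 0.0002, 0.0018]))
```

```bash
python3 -m pendant '.01 -.014 .02 0 0 .002; .02 -.028 .05 0 0 .002; .02 -.028 .08 0 0 .002; .02 -.028 .11 0 0 .002; .02 -.028 .135 0 0 .002; .02 -.028 .155 0 0 .002; .02 -.028 .17 0 0 .002; .02 -.028 .185 0 0 .002; .02 -.028 .195 0 0 .002; .02 -.028 .197 0 0 .002' 0.2 && python3 -c "
from h import *
print(go([.5837,-.0425,.232],down(-.075)))"
```

```text
time_s: 3.58
tool_pos: [0.5835, -0.0422, 0.2306]
eef_rot: [-0.001, 0.038, 0.999, 0.0]
ft_force: [0.3, -0.6, -0.7]
width: 0.0513
grip_force: 0.0
(array([-0.0003, -0.0004, -0.0018]), array([ 0.0001, -0.0013, -0.0001]))
```

```bash
python3 -m pendant '0 0 -.002 0 0 0; 0 0 -.002 0 0 0; 0 0 -.002 0 0 0; 0 0 -.002 0 0 0; 0 0 -.002 0 0 0; 0 0 -.002 0 0 0; 0 0 -.002 0 0 0; 0 0 -.002 0 0 0; 0 0 -.002 0 0 0; 0 0 -.002 0 0 0' -1 30
```

```text
time_s: 4.42
tool_pos: [0.5849, -0.0422, 0.2348]
eef_rot: [0.001, 0.037, 0.999, -0.0]
ft_force: [-0.0, -0.3, 5.5]
width: 0.015
grip_force: 32.4
```

```bash
python3 -m pendant '0 0 -.01 0 0 0; 0 0 -.025 0 0 0; 0 0 -.04 0 0 0; 0 0 -.06 0 0 0; 0 0 -.085 0 0 0; 0 0 -.11 0 0 0; 0 0 -.125 0 0 0; 0 0 -.14 0 0 0; 0 0 -.15 0 0 0; 0 0 -.15 0 0 0' && python3 -c "
from h import *
print(go([.623,.238,.35],down(-.075)))
m=imaging.camera_model('wrist');i=imaging.capture('wrist');cv2.imwrite('pics/d.png',i[...,::-1])"
```

```text
time_s: 5.25
tool_pos: [0.5848, -0.0421, 0.3477]
eef_rot: [0.001, 0.037, 0.999, -0.0]
ft_force: [0.1, 0.9, -0.4]
width: 0.0153
grip_force: 31.7
(array([-0.0229,  0.3762, -0.003 ]), array([0.    , 0.0013, 0.    ]))
```

View pics/d.png

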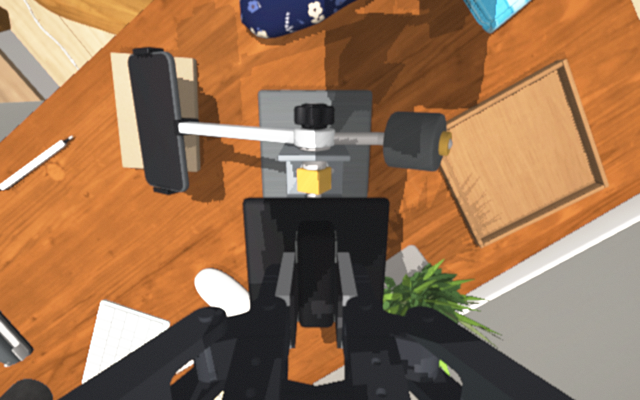

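```bash
python3 -c "
from h import *
s=imaging.camera_model('scene');d=imaging.camera_model('side')
print(tri([(s,340,122),(d,311,118)]),tri([(s,340,140),(d,311,140)]))"
```

```text
(array([0.81435456, 0.08951793, 0.194377  ]), [6.8, 6.8]) (array([0.75508089, 0.05384988, 0.15854744]), [3.5, 3.5])
```

Cap held at full rib width, brass head now visible at (315,180). Plant is low and far enough back, so traverse to the tray.

```bash
python3 -m pendant '0 .02 0 0 0 0; -.003 .06 0 0 0 0; -.006 .1 0 0 0 0; -.009 .15 0 0 0 0; -.012 .2 0 0 0 0; -.015 .25 0 0 0 0; -.018 .3 0 0 0 0; -.02 .34 0 0 0 0; -.022 .365 0 0 0 0; -.023 .376 0 0 0 0' && python3 -m pendant '0 0 .03 0 0 0; 0 0 .075 0 0 0; 0 0 .125 0 0 0; 0 0 .175 0 0 0; 0 0 .225 0 0 0; 0 0 .275 0 0 0; 0 0 .32 0 0 0; 0 0 .36 0 0 0; 0 0 .385 0 0 0; 0 0 .4 0 0 0' && python3 -c "
from h import *
print(go([.623,.238,.026],down(-.075)))"
```

```text
time_s: 6.13
tool_pos: [0.6222, 0.2408, 0.344]
eef_rot: [-0.001, 0.036, 0.999, -0.0]
ft_force: [0.2, -0.5, -1.2]
width: 0.015
grip_force: 31.7
time_s: 6.97
tool_pos: [0.6205, 0.236, 0.0423]
eef_rot: [-0.003, 0.038, 0.999, -0.001]
ft_force: [1.0, -0.2, 0.4]
width: 0.0154
grip_force: 31.7
(array([-0.0033,  0.003 ,  0.0217]), array([-0.0015, -0.0028, -0.0003]))
```

```bash
python3 -m pendant '0 0 .004 0 0 0; 0 0 .008 0 0 0; 0 0 .012 0 0 0; 0 0 .014 0 0 0; 0 0 .016 0 0 0; 0 0 .018 0 0 0; 0 0 .02 0 0 0; 0 0 .022 0 0 0; 0 0 .024 0 0 0; 0 0 .024 0 0 0'
```

```text
time_s: 7.8
tool_pos: [0.6224, 0.2378, 0.0278]
eef_rot: [-0.0, 0.037, 0.999, -0.0]
ft_force: [-0.0, 0.1, -0.6]
width: 0.0155
grip_force: 31.7
```

```bash
python3 -m pendant '0 0 .002 0 0 0; 0 0 .003 0 0 0; 0 0 .004 0 0 0; 0 0 .005 0 0 0; 0 0 .005 0 0 0; 0 0 .005 0 0 0; 0 0 .005 0 0 0; 0 0 .005 0 0 0; 0 0 .005 0 0 0; 0 0 .005 0 0 0'
```

```text
time_s: 8.63
tool_pos: [0.6227, 0.2379, 0.0244]
eef_rot: [0.0, 0.037, 0.999, 0.0]
ft_force: [-0.3, 1.1, -0.3]
width: 0.015
grip_force: 31.7
```

```bash
python3 -m pendant '0 0 .001 0 0 0; 0 0 .002 0 0 0; 0 0 .002 0 0 0; 0 0 .002 0 0 0; 0 0 .002 0 0 0; 0 0 .002 0 0 0; 0 0 .002 0 0 0; 0 0 .002 0 0 0; 0 0 .002 0 0 0; 0 0 .002 0 0 0' && python3 -m pendant '0 0 0 0 0 0; 0 0 0 0 0 0; 0 0 0 0 0 0; 0 0 0 0 0 0; 0 0 0 0 0 0; 0 0 0 0 0 0; 0 0 -.005 0 0 0; 0 0 -.015 0 0 0; 0 0 -.03 0 0 0; 0 0 -.05 0 0 0' 0.2
```

```text
time_s: 9.47
tool_pos: [0.6228, 0.2379, 0.0238]
eef_rot: [0.0, 0.037, 0.999, 0.0]
ft_force: [-1.7, 0.4, 5.5]
width: 0.015
grip_force: 32.4
time_s: 10.3
tool_pos: [0.6223, 0.2377, 0.0608]
eef_rot: [-0.001, 0.038, 0.999, -0.0]
ft_force: [-0.6, 0.4, -0.5]
width: 0.051
grip_force: 0.0
```

```bash
python3 -m pendant '0 0 -.03 0 0 0; 0 0 -.07 0 0 0; 0 0 -.12 0 0 0; .01 -.01 -.17 0 0 0; .03 -.04 -.22 0 0 0; .05 -.08 -.27 0 0 0; .07 -.125 -.32 0 0 0; .09 -.175 -.36 0 0 0; .1 -.215 -.39 0 0 0; .1 -.25 -.41 0 0 0' 0.2 && python3 -m pendant '0 -.01 0 0 0 0; 0 -.02 0 0 0 0; 0 -.03 0 0 0 0; 0 -.03 0 0 0 0; 0 -.03 0 0 0 0; 0 -.03 0 0 0 0; 0 -.03 0 0 0 0; 0 -.03 0 0 0 0; 0 -.03 0 0 0 0; 0 -.03 0 0 0 0' && python3 - <<'E'
from h import *
import pickle
m=imaging.camera_model("wrist");i=imaging.capture("wrist");pickle.dump((m,i),open("w3.pkl","wb"))
print(proj(m,[.58,-.0425,.2]))
E
```

```text
time_s: 11.13
tool_pos: [0.5351, 0.0694, 0.362]
eef_rot: [0.002, 0.037, 0.999, 0.0]
ft_force: [0.4, -0.6, 0.2]
width: 0.0516
grip_force: 0.0
time_s: 11.97
tool_pos: [0.5352, 0.048, 0.3582]
eef_rot: [-0.0, 0.037, 0.999, 0.0]
ft_force: [0.8, 0.1, -0.1]
width: 0.0512
grip_force: 0.0
(np.float64(221.84271261447037), np.float64(235.3030065265562))
```

```bash
python3 -m pendant '0 -.02 0 0 0 0; 0 -.06 0 0 0 0; 0 -.1 0 0 0 0; 0 -.14 0 0 0 0; 0 -.16 0 0 0 0; 0 -.17 0 0 0 0; 0 -.17 0 0 0 0; 0 -.17 0 0 0 0; 0 -.17 0 0 0 0; 0 -.17 0 0 0 0' && python3 - <<'E'
from h import *
import pickle
m=imaging.camera_model("wrist");i=imaging.capture("wrist");pickle.dump((m,i),open("w4.pkl","wb"))
m3,i3=pickle.load(open("w3.pkl","rb"))
out=[]
for mm,ii in((m3,i3),(m,i)):
    u,v=proj(mm,[.58,-.0425,.2]);u0=max(int(u)-190,0);v0=int(v)-110;print(u0,v0)
    out.append(cv2.resize(ii[v0:v0+145,u0:u0+390,::-1],(780,290),interpolation=cv2.INTER_CUBIC))
cv2.imwrite("pics/e.png",np.vstack(out))
E
```

```text
time_s: 12.85
tool_pos: [0.5257, -0.0784, 0.3584]
eef_rot: [0.0, 0.037, 0.999, 0.0]
ft_force: [0.9, 0.7, -0.5]
width: 0.0512
grip_force: 0.0
31 125
168 125
```

View pics/e.png

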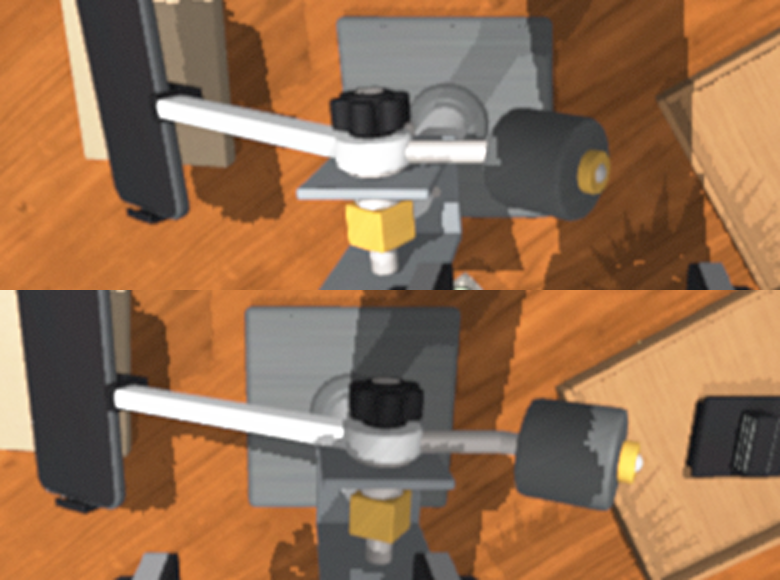

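The cap lies right way up in the tray (lower view, (735,437)). The bar's end corner is at (162,100) and (118,387), the brass head at (380,225) and (381,515). I'll triangulate those for the boom angle and the head.

```bash
python3 - <<'E'
from h import *
import pickle
m3,i3=pickle.load(open("w3.pkl","rb"));m4,i4=pickle.load(open("w4.pkl","rb"))
S=R.from_euler("z",-.075);o=np.array([.5837,-.0425,0])
P={"barEndNear":((162,99),(118,387)),"barEndFar":((165,118),(120,410)),"barHubNear":((335,134),(340,425)),"barHubFar":((335,152),(343,440)),"weightcap":((593,173),(629,462)),"headFL":((348,243),(352,535)),"headFM":((383,251),(383,543)),"headFR":((411,240),(407,537)),"headNL":((346,205),(353,490)),"phoneBR":((187,213),(121,504)),"phoneBL":((120,205),(45,492)),"cheekR":((437,194),(452,486)),"cheekL":((300,196),(325,486))}
for k,(a,b) in P.items():
    x,e=tri([(m3,31+a[0]/2,125+a[1]/2),(m4,168+b[0]/2,125+(b[1]-290)/2)]);print(k,np.round(1e3*S.inv().apply(x-o),1),e)
E
```

```text
barEndNear [ -43.9 -137.4  123.6] [0.5, 0.5]
barEndFar [ -32.4 -136.7  125.4] [0.6, 0.6]
barHubNear [-43.9 -19.5 195.1] [0.3, 0.3]
barHubFar [-37.8 -18.3 200.6] [0.4, 0.4]
weightcap [-38.2  96.6 230.8] [0.2, 0.2]
headFL [  3.9 -13.9 209.4] [0.5, 0.5]
headFM [  9.4   0.8 206.3] [0.5, 0.5]
headFR [  7.6  12.7 200.9] [1.7, 1.7]
headNL [-15.4 -13.7 206.8] [1.1, 1.1]
phoneBR [  32.4 -145.7  105.3] [0.4, 0.4]
phoneBL [  34.  -198.9   85.2] [0.8, 0.8]
cheekR [-21.8  29.  214. ] [0.5, 0.5]
cheekL [-25.  -27.2 223.6] [0.0, 0.0]
```

```bash
cat >> h.py <<'E'
S=R.from_euler("z",-.075);O=np.array([.5837,-.0425,0])
def grip_pose(th,back=0,d=.017):
    Rt=down(-.075,th);g=O+S.apply([-.003,0,.2]);return g+Rt.apply([0,0,d-back]),Rt
E
python3 -c "
from h import *
for b in(.12,.0): p,r=grip_pose(.55,b);print(p,go(p,r))"
```

```text
[ 0.57667446 -0.09596065  0.28781003] (array([-0.0695, -0.0184,  0.0941]), array([-2.624e-01, -2.000e-04,  7.000e-04]))
[ 0.58137424 -0.03341451  0.18550708] (array([-0.0696,  0.0652,  0.2305]), array([-2.624e-01, -2.000e-04,  7.000e-04]))
```

```bash
python3 -m pendant '-.007 -.002 .005 -.03 0 0; -.015 -.004 .01 -.07 0 0; -.025 -.006 .02 -.11 0 0; -.035 -.009 .03 -.15 0 0; -.045 -.012 .045 -.19 0 0; -.055 -.015 .06 -.225 0 0; -.065 -.018 .075 -.255 0 0; -.0695 -.0184 .09 -.2624 0 .0007; -.0695 -.0184 .0941 -.2624 0 .0007; -.0695 -.0184 .0941 -.2624 0 .0007' 0 && python3 - <<'E'
from h import *
print(tcp()[0]);p,r=grip_pose(.55);print(go(p,r), env.get_obs()['q'])
i=imaging.capture("wrist");cv2.imwrite("pics/f.png",i[...,::-1])
E
```

```text
time_s: 13.73
tool_pos: [0.5762, -0.0964, 0.2868]
eef_rot: [0.009, 0.037, 0.962, 0.271]
ft_force: [0.2, -0.5, -0.1]
width: 0.0427
grip_force: 0.0
[ 0.57618618 -0.09640645  0.28676901]
(array([-0.001 ,  0.0013,  0.1591]), array([-0.0001, -0.0011, -0.0009])) [-0.45347321  0.39015864  1.43532379  0.50613207  1.54475888 -2.02072161]
```

View pics/f.png

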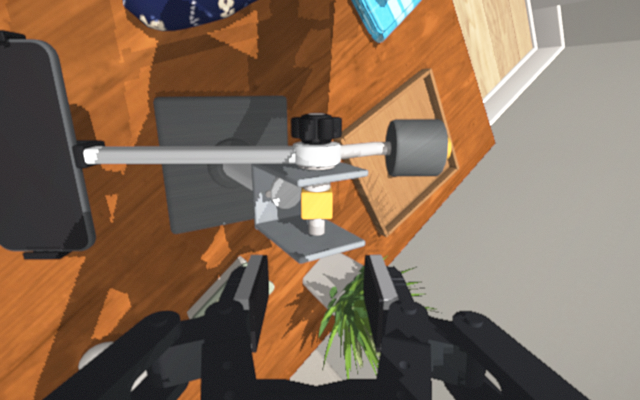

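The head is seen square-on at (317,205), centred between the fingers (mid 316), so the 0.55 rad tilt fits. I'll descend now.

```bash
python3 -m pendant '0 .001 .02 0 0 0; -.001 .001 .04 0 0 0; -.001 .001 .06 0 0 0; -.001 .001 .08 0 0 0; -.001 .001 .1 0 0 0; -.001 .001 .118 0 0 0; -.001 .001 .134 0 0 0; -.001 .001 .148 0 0 0; -.001 .001 .156 0 0 0; -.001 .001 .159 0 0 0' && python3 -c "
from h import *
p,r=grip_pose(.55);print(go(p,r))"
```

```text
time_s: 14.62
tool_pos: [0.5819, -0.0333, 0.1868]
eef_rot: [0.01, 0.036, 0.962, 0.271]
ft_force: [0.4, -0.4, 0.7]
width: 0.0426
grip_force: 0.0
(array([ 0.0008, -0.001 ,  0.0013]), array([-0.0003,  0.    ,  0.0001]))
```

```bash
python3 -m pendant '0 0 0 0 0 0; 0 0 0 0 0 0; 0 0 0 0 0 0; 0 0 0 0 0 0; 0 0 0 0 0 0; 0 0 0 0 0 0; 0 0 0 0 0 0; 0 0 0 0 0 0; 0 0 0 0 0 0; 0 0 0 0 0 0' -1 100 && python3 -c "
from h import *
p,r=grip_pose(.55);print(go(p,r),env.get_obs()['wrist_torque'])"
```

```text
time_s: 15.45
tool_pos: [0.5823, -0.0354, 0.187]
eef_rot: [0.011, 0.037, 0.962, 0.271]
ft_force: [-2.3, -5.8, 3.2]
width: 0.0199
grip_force: 99.1
(array([0.0014, 0.0011, 0.003 ]), array([-0.0008,  0.0008, -0.0005])) [-0.70739798  0.24025465  0.10820478]
```

```bash
python3 -m pendant '0 -.001 0 .008 0 0; 0 -.0017 0 .02 0 0; 0 -.0023 0 .034 0 0; 0 -.0029 -.0001 .048 0 0; 0 -.0036 -.0002 .062 0 0; 0 -.0043 -.0003 .076 0 0; 0 -.005 -.0004 .09 0 0; 0 -.0057 -.0005 .104 0 0; 0 -.0063 -.0006 .118 0 0; 0 -.0068 -.0007 .13 0 0' && python3 -c "
from h import *
p,r=grip_pose(.28);print(go(p,r),env.get_obs()['wrist_torque'])"
```

```text
time_s: 16.28
tool_pos: [0.582, -0.0392, 0.1853]
eef_rot: [0.006, 0.038, 0.99, 0.137]
ft_force: [-1.8, -2.8, 4.3]
width: 0.0206
grip_force: 99.3
(array([0.0014, 0.0014, 0.0026]), array([-0.002 ,  0.0007, -0.0006])) [-0.28476593  0.24605344  0.04925688]
```

```bash
python3 -m pendant '0 -.0006 0 .013 0 0; 0 -.0012 0 .027 0 0; 0 -.0018 0 .04 0 0; 0 -.0024 -.0001 .054 0 0; 0 -.003 -.0002 .068 0 0; 0 -.0036 -.0003 .082 0 0; 0 -.0042 -.0004 .096 0 0; 0 -.0048 -.0005 .11 0 0; 0 -.0053 -.0006 .12 0 0; 0 -.0057 -.0007 .13 0 0' && python3 - <<'E'
from h import *
import pickle
p,r=grip_pose(0);print(go(p,r),env.get_obs()['wrist_torque'])
D={}
for n in("scene","side","wrist"):
    m=imaging.camera_model(n);D[n]=(m,imaging.capture(n))
pickle.dump(D,open("f.pkl","wb"))
im=np.vstack([cv2.resize(D["scene"][1][100:250,270:470,::-1],(800,600))[::2,::2],cv2.resize(D["side"][1][100:250,240:440,::-1],(800,600))[::2,::2]])
w=cv2.resize(D["wrist"][1][...,::-1],(400,250))
a=cv2.resize(D["scene"][1][130:230,280:400,::-1],(400,333),interpolation=cv2.INTER_CUBIC);b=cv2.resize(D["side"][1][130:230,270:390,::-1],(400,333),interpolation=cv2.INTER_CUBIC)
w=D["wrist"][1][20:260,0:640,::-1]
cv2.imwrite("pics/g.png",np.vstack([np.hstack([a,b]),cv2.copyMakeBorder(w,0,0,0,160,cv2.BORDER_CONSTANT)]))
E
```

```text
time_s: 17.12
tool_pos: [0.5817, -0.0433, 0.1847]
eef_rot: [0.001, 0.038, 0.999, 0.002]
ft_force: [-1.5, -3.6, 6.1]
width: 0.0204
grip_force: 99.4
(array([0.0014, 0.0012, 0.0023]), array([ 0.0019,  0.0005, -0.0007])) [-0.18984538  0.26749833  0.10560136]
```

View pics/g.png

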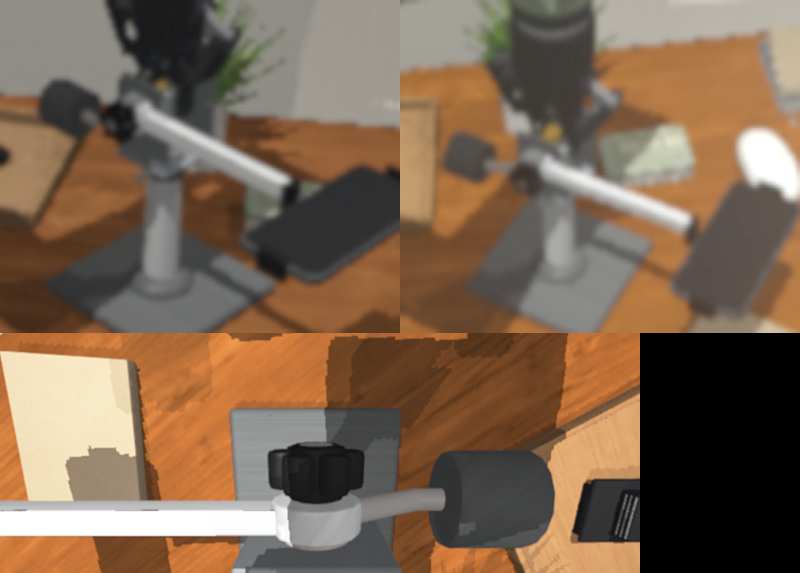

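The boom is now up: bar from hub (150,110) to (290,187) in scene, (145,165) to (292,224) in side. Head is held; in the wrist view the bar runs nearly straight across. I'll measure the remaining tilt.

```bash
python3 - <<'E'
from h import *
import pickle
D=pickle.load(open("f.pkl","rb"));s,_=D["scene"];d,_=D["side"];m,i=D["wrist"]
loc=lambda x:np.round(1e3*S.inv().apply(x-O),1)
for n,a,b in(("end",(290,187),(292,224)),("hub",(150,108),(147,163)),("weight",(70,108),(68,157))):
    x,e=tri([(s,280+a[0]*.3,130+a[1]*.3),(d,270+b[0]*.3,130+b[1]*.3)]);print(n,loc(x),e)
g=i[...,1].astype(float)
for u in(10,60,110,160,210,260): print(u,g[180:208:1,u].astype(int).tolist())
for th in(-.05,0,.05):
    out=[]
    for yy in(-.15,-.10,-.03):
        for xx,zz in((-.043,-.008),(-.043,.008),(-.033,.008)):
            p=O+S.apply(np.array([xx,yy*np.cos(th)-zz*np.sin(th),.2+yy*np.sin(th)+zz*np.cos(th)]))
            out.append(tuple(np.round(proj(m,p),1).tolist()))
    print(th,out)
E
```

```text
end [ -39.7 -162.3  203.9] [0.3, 0.3]
hub [-35.  -13.2 206.4] [2.3, 2.3]
weight [-37.2  75.2 171.4] [1.0, 1.0]
10 [120, 120, 126, 127, 129, 130, 133, 149, 167, 174, 178, 180, 183, 187, 190, 195, 190, 183, 231, 255, 255, 255, 255, 255, 255, 255, 255, 255]
60 [227, 227, 226, 227, 226, 228, 226, 213, 186, 177, 180, 185, 185, 189, 191, 194, 199, 223, 246, 254, 255, 255, 255, 255, 255, 255, 255, 255]
110 [138, 137, 139, 140, 137, 138, 140, 152, 171, 179, 182, 185, 188, 191, 189, 191, 201, 228, 250, 255, 255, 255, 255, 255, 255, 255, 255, 255]
160 [100, 100, 96, 86, 75, 69, 80, 121, 163, 180, 186, 185, 189, 191, 191, 192, 201, 229, 252, 255, 255, 255, 255, 255, 255, 255, 255, 255]
210 [122, 125, 122, 122, 125, 128, 132, 151, 173, 183, 186, 187, 189, 192, 192, 193, 203, 231, 252, 255, 255, 255, 255, 255, 255, 255, 255, 255]
260 [158, 157, 153, 153, 153, 151, 148, 162, 178, 188, 186, 189, 190, 193, 192, 196, 196, 192, 238, 255, 255, 254, 254, 254, 254, 254, 254, 254]
-0.05 [(-77.9, 191.8), (-125.9, 205.1), (-114.7, 232.6), (58.4, 189.8), (28.5, 202.6), (35.7, 229.5), (240.8, 187.1), (234.1, 199.2), (236.1, 225.5)]
0 [(-57.5, 186.6), (-102.6, 198.5), (-92.6, 224.6), (67.7, 186.4), (37.8, 198.3), (44.5, 224.3), (242.5, 186.1), (233.8, 197.9), (235.8, 224.0)]
0.05 [(-38.2, 181.9), (-80.7, 192.6), (-71.7, 217.4), (77.0, 183.2), (47.2, 194.3), (53.4, 219.5), (244.3, 185.1), (233.7, 196.7), (235.7, 222.5)]
```

```bash
python3 - <<'E'
from h import *
import pickle
D=pickle.load(open("f.pkl","rb"));N=[]
for n,p,q in(("scene",(160,112),(275,178)),("side",(170,175),(280,219))):
    m,i=D[n];o=(280,130) if n=="scene" else (270,130);g=i.astype(float).mean(2)
    a=np.array(p)*.3+o;b=np.array(q)*.3+o;pts=[]
    t=(b-a)/np.linalg.norm(b-a);nn=np.array([-t[1],t[0]])
    for k in np.linspace(0,1,25):
        r=np.arange(-7,7.01,.25);c=a+k*(b-a)+r[:,None]*nn
        v=cv2.remap(g.astype(np.float32),c[:,0].astype(np.float32)[None],c[:,1].astype(np.float32)[None],cv2.INTER_CUBIC)[0]
        w=np.clip(v-170,0,None);pts.append(a+k*(b-a)+nn*(w@r/w.sum()))
    pts=np.array(pts,np.float32);vx,vy,x0,y0=cv2.fitLine(pts,cv2.DIST_HUBER,0,.01,.01).ravel()
    print(n,np.abs((pts-[x0,y0])@[-vy,vx]).max())
    e=[ray(m,x0+k*vx,y0+k*vy)[1] for k in(-15,15)];N.append(np.cross(*e))
d=np.cross(*N);d/=np.linalg.norm(d);d=S.inv().apply(d);d*=-np.sign(d[1]);print("dir in stand",d,"droop",-np.arcsin(d[2]),"yaw err",d[0])
o=env.get_obs();print(o["time_s"],o["q"],o["ft_force"])
E
```

```text
scene 0.07432127
side 0.29859114
dir in stand [ 0.01875519 -0.99967115 -0.01748833] droop 0.01748921920098786 yaw err 0.018755194525461687
17.2667 [-0.09629258  0.3644302   1.61885801  0.00460335  1.15735563 -1.59307237] [-1.76015829 -2.98304691  5.13085641]
```

```bash
python3 -m pendant '0 0 0 .002 0 0; 0 -.0001 0 .0035 0 0; 0 -.0001 0 .0035 0 0; 0 -.0001 0 .0035 0 0; 0 -.0001 0 .0035 0 0; 0 -.0001 0 .0035 0 0; 0 -.0001 0 .0035 0 0; 0 -.0001 0 .0035 0 0; 0 -.0001 0 .0035 0 0; 0 -.0001 0 .0035 0 0' && python3 - <<'E'
from h import *
p,r=grip_pose(0);print(go(p,r),env.get_obs()['wrist_torque'])
i=imaging.capture("wrist");g=i[...,1].astype(float)
for u in(10,60,110,160,210,260): print(u,g[184:202,u].astype(int).tolist())
E
```

```text
time_s: 18.1
tool_pos: [0.5817, -0.0434, 0.1847]
eef_rot: [0.001, 0.038, 0.999, -0.001]
ft_force: [-1.2, -2.1, 6.0]
width: 0.0201
grip_force: 99.4
(array([0.0014, 0.0014, 0.0023]), array([-0.0011,  0.0005, -0.0007])) [-0.31272274  0.17114609  0.05738042]
10 [124, 124, 128, 141, 162, 174, 176, 178, 182, 185, 192, 190, 169, 182, 238, 255, 255, 255]
60 [225, 225, 226, 217, 194, 178, 180, 183, 186, 189, 191, 190, 195, 220, 244, 254, 255, 255]
110 [136, 135, 139, 153, 170, 178, 182, 185, 189, 190, 191, 193, 190, 187, 233, 255, 255, 255]
160 [61, 61, 74, 121, 162, 181, 186, 187, 190, 191, 188, 192, 198, 227, 250, 255, 255, 255]
210 [122, 124, 129, 149, 173, 182, 186, 188, 191, 191, 190, 191, 201, 228, 251, 255, 255, 255]
260 [153, 151, 151, 159, 177, 186, 187, 190, 191, 192, 191, 193, 194, 190, 236, 255, 255, 254]
```

Level and steady, with the head held at 99 N. Handing in.

```bash
python3 -c "
from workcell import order
print(order.close_job())"
```

```text
the job is handed in; nothing more can be done
None
```

The job is handed in at 18 s: the cap lies right way up in the tray, the boom measures level to within about 0.02 rad, and the gripper is still holding the bolt head at 99 N.

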